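# Load the heat press and slide its drawer home

## Robot

A 6-joint arm with a two-finger parallel gripper is mounted at the origin on the work surface. World frame = base frame: x ahead of the robot, y to its left, z up, the work surface at z = 0. Lengths are in mm, angles in degrees, forces in N, time in s.
With the tool pointing down it reaches from about 300 to 850 mm from the base axis. Payload 4.2 kg.
Tool frame: the origin (TCP) lies at the very end of the fingers, on their centre line; the grasp point (between the pads) lies 19 mm behind it; z points along the fingers, y is the line along which they close (so a half turn about z gives the same grasp; the last joint's range is limited). The gripper opens to 91 mm and grips with 3 to 60 N. Pads are 32 mm wide; open, the fingers measure 118 mm over their backs; the gripper's body (76 mm by 178 mm) begins 60 mm behind the grasp point.
Start: joints at [71.677, 18.312, 89.639, -0, 72.044, -1.146], TCP at [169.816, 549.368, 213.976] pointing down, gripper open.
Joint ranges: [-177.97, 177.97], [-48.28, 115.42], [12.27, 149.76], [-77.06, 257.06], [2.81, 150.46], [-146.56, 146.56]. Speed limits (degrees/s): [147.25, 147.25, 180, 180, 180, 180].

## Interface

Orientations are given as [roll, pitch, yaw] about the fixed x, y, z axes, in that order (R = Rz(yaw) Ry(pitch) Rx(roll)).
In Python, from workcell import env, eyes gives the robot as it stands.
- The arm moves only by the tool send_rows, never from a script. Its argument "targets" is text: rows parted by semicolons, each of 7 numbers parted by spaces: the shift along the tool's x, y, z in m, then the turn, a rotation vector about the tool's x, y, z in degrees, then the opening in per cent of the stroke, from 0 (shut) to 100 (fully open). A call has 1 to 12 rows; each row is the pose to reach, as a shift and turn from the pose commanded when the call began, along the tool's axes at that moment; what a row does not reach only later rows make up. A row lasts 1/12 s, in which the tool goes at most 41.7 mm and 7.16 degrees, less where a joint would pass 70% of its speed; a pose out of reach is approached as far as the arm can. A call with a gripper value outside its range is refused whole. The fingers move at their own pace and stop on an object; "grip_force" is the grip in N (left out, the last holds). Time passes only in rows, so rows that repeat a pose let the fingers close. It gives the time, the measured TCP pose, the force, the opening and the grip force at its end, in the units of the state.
- env.state(): the state, without advancing time (a new reading comes with each control period).
- eyes.grab_frame(name): name is "side" or "top" or "wrist"; returns a dict with "image" (384x512x3 uint8, blue, green, red), "fovy" (degrees; the focal length in pixels is half the picture's height over the tangent of half this angle, whatever the lens; pixels are square), "cx", "cy" (the principal point, pixels), "D" ([k1, k2, p1, p2, k3] as OpenCV has them; the pictures are not rectified), "eye" and "attitude" of the camera in the world. Camera axes: x right, y up, looking along -z (the intrinsics and any distortion apply to the point x, -y, -z); pixel columns grow to the right and rows downward; lengths in mm; the calibration is good to about 2 mm. A picture is of the moment at which its call begins. There is no depth.
- env.job_done(): hands the job in; it is judged then, once.
The state is a dict: "time_s": time; "qpos": joint angles; "qvel": joint speeds; "effort": joint torques, N m; "ee_pos": TCP position; "ee_rot": TCP orientation; "force": force on the tool from outside, world axes, zero at the start; "torque": the same for the moment, N m; "gripper_width": finger opening in mm; "gripper_force": force on a finger pad.
Only numpy, scipy, OpenCV 4.12 (cv2) and the standard library are available. Lean on these libraries where they do the work, as an engineer would, in place of code of your own. Each camera call takes 0.05 s, during which the arm holds its last target. There are 200 camera calls.

## Task

Lay the white oblong tile flat in the middle of the press's pad, square with the pad. Then push the drawer in by its handle: work it out of its stiff catch, and ease it in until it rests against the rubber buffer under the head, without ramming the buffer or shaking the tile out of place. Let go, and leave the mugs, the stack of coasters and the tape where they are.

Things in the scene. Friction and masses are not known exactly. Their poses are not given: they have to be found in the camera images.
- tile_centre (a point): Centre (half-way up) of the loose white ceramic tile, 80 mm long (its x axis) x 55 mm wide (its y axis) x 7 mm thick, 65 g, lying flat on the table to the robot's right. Its z axis points up.
- pad (a point): Centre of the top face of the black rubber pad on the drawer, 98 mm above the table. The pad is 130 x 130 mm, on a 140 x 140 mm aluminium platen. The axes are those of the press. It moves with the drawer.
- handle (a point): Middle of the drawer's handle: a round black bar, 16 mm thick, 146 mm long along the press's y axis, its axis 110 mm above the table and 150 mm from the pad's centre towards the press's -x. Two 10 mm rods, 50 mm either side of its middle, carry it. At its middle it is free above, below down to the rails (64 mm above the table) and for 65 mm on its inner side. Moves with the drawer.
- drawer: Sliding drawer (platen, pad, handle; about 0.9 kg), fully out at the start; moves along the press's +x only. Origin at table height below the pad's centre, axes of the press. A ball catch holds it out: it takes 8 to 20 N over the first 5 mm, then gives way and runs ahead by itself a few mm; it is clear after 20 mm. Then it runs with 2 to 3.5 N of friction and stays where left.
- press: The heat press, fixed. Origin at table height below the upper platen's centre; x along the drawer's travel, pointing inwards, z up. With the drawer fully out the pad's centre is at x = -170 mm. The head (cream housing 140 to 250 mm above the table, lever up to 320 mm) covers x = -85 to 170 mm, y = -110 to 110 mm. Fixed rails reach out to x = -255 mm, 64 mm high.
- upper_platen (a point): Centre of the upper platen's lower face, 140 mm above the table, fixed to the press. Hidden below it, behind the drawer, is the rubber buffer that ends the drawer's travel. Its screw setting is not known: the drawer meets it after 152 to 182 mm of travel from fully out. The buffer yields about 1 mm for each 6 N and may bear at most 20 N.
- mug_a: White mug, loose, 82 mm in diameter, 95 mm tall; origin under its centre. To be left alone.
- mug_b: A second mug like it. To be left alone.
- coasters: Loose stack of square white coasters, 97 mm square, 25 mm high; origin under its centre. To be left alone.
- tape: Loose roll of tape lying flat, 80 mm in diameter, 20 mm high; origin under its centre. To be left alone.
Things that resemble listed ones, but are neither listed nor needed, are in the scene too. Of the things like the part that bears tile_centre, leave any that is blue or pink; of the rest the smaller one is meant.

How it is judged:
By the outcome, as a careful person would: the job done as asked, in the order asked, and still so for the second after the job is handed in, with the robot touching nothing.
It also fails if it takes over 61 s, if anything falls off the work surface, if the arm or the gripper's body presses on something with over 40 N, if the wrist force passes 120 N, or if a joint passes its speed limit or range.

## Working session

There is one attempt and no reset: what is moved stays moved. The work goes in short steps, Python scripts to look and compute and a tool call to move; the robot and the scene stay as the last step left them, time stands still between calls to the robot, and variables do not carry over. Pictures are saved under pics/ and viewed, at most 10 in all, crops included, and the job is handed in when it is done.

Besides the shell and the picture viewer there is one more tool, called after "Request:" by a JSON object that holds its "name" and its "arguments". send_rows: Moves the arm, as the interface text tells. Its arguments: {"type":"object","properties":{"targets":{"type":"string"},"grip_force":{"type":"number"}},"required":["targets"]}

```bash
mkdir -p pics; ls
cat > h.py <<'E'
import numpy as np,cv2,pickle
from workcell import env,eyes
from scipy.spatial.transform import Rotation as R
def grab(n,save=None):
    f=eyes.grab_frame(n)
    if save: cv2.imwrite('pics/'+save+'.png',f['image']); pickle.dump(f,open('pics/'+save+'.pkl','wb'))
    return f
def load(s): return pickle.load(open('pics/'+s+'.pkl','rb'))
def att(f):
    a=np.array(f['attitude'],float)
    return a if a.shape==(3,3) else R.from_euler('xyz',a,degrees=True).as_matrix()
def K(f):
    fl=f['image'].shape[0]/2/np.tan(np.radians(f['fovy']/2))
    return np.array([[fl,0,f['cx']],[0,fl,f['cy']],[0,0,1]])
def px2w(f,uv,z):
    p=cv2.undistortPoints(np.array(uv,float).reshape(-1,1,2),K(f),np.array(f['D'],float)).reshape(-1,2)
    d=np.c_[p[:,0],-p[:,1],-np.ones(len(p))]@att(f).T
    e=np.array(f['eye'],float)
    return e+d*((z-e[2])/d[:,2])[:,None]
def w2px(f,P):
    c=(np.array(P,float).reshape(-1,3)-np.array(f['eye'],float))@att(f)
    c=c*[1,-1,-1]
    return cv2.projectPoints(c,np.zeros(3),np.zeros(3),K(f),np.array(f['D'],float))[0].reshape(-1,2)
E
python3 - <<'E'
from h import *
a=grab('top','top0');b=grab('side','side0')
for f in(a,b):print({k:f[k] for k in f if k!='image'})
print(env.state())
E
```

```text
pics
{'fovy': 55.71625307480416, 'cx': 256.77589965408043, 'cy': 197.633106915545, 'D': array([-0.03664152,  0.        ,  0.        ,  0.        ,  0.        ]), 'eye': array([ 475.10079389,  -64.57175602, 1279.66686479]), 'attitude': array([  4.14816489,   0.88933817, -89.17311221])}
{'fovy': 52.41183983463445, 'cx': 253.87110459799513, 'cy': 189.72463620019428, 'D': array([-0.01717841,  0.        ,  0.        ,  0.        ,  0.        ]), 'eye': array([  26.25292689, -915.81854618,  718.02048408]), 'attitude': array([ 59.33662918,   0.35664677, -31.82564078])}
{'time_s': 0.1, 'qpos': array([ 7.16795365e+01,  1.83462645e+01,  8.96992689e+01, -2.52331370e-04,
        7.20430378e+01, -1.14509157e+00]), 'qvel': array([ 0.00502118, -0.09789489, -0.22784611, -0.03382531,  0.09149405,
        0.03861319]), 'effort': array([ 1.17850781e-03, -4.13336885e+01, -2.32510543e+01,  7.29069882e-02,
        4.22117743e-02, -3.10969938e-05]), 'ee_pos': array([169.64796897, 548.93527161, 213.22252342]), 'ee_rot': array([-1.79911442e+02, -1.53016034e-03,  1.62824705e+02]), 'force': array([-0.57998665,  0.84410364, -0.030525  ]), 'torque': array([-0.00164603, -0.02292586,  0.05755133]), 'gripper_force': 0.0, 'gripper_width': 91.01434944516166}
```

View pics/top0.png

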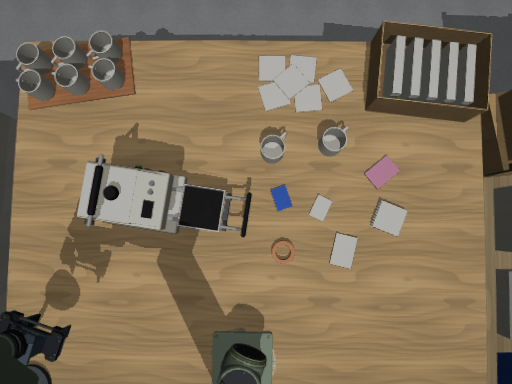

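View pics/side0.png

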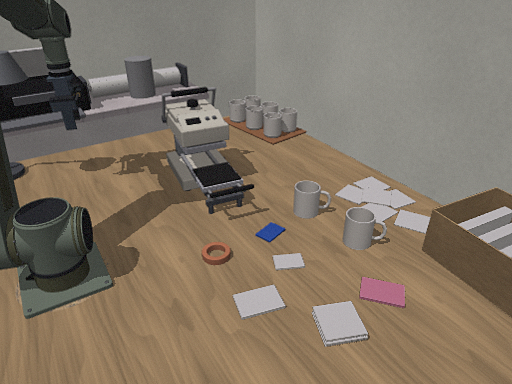

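The top view shows these candidates: small white (320,207), larger white (344,250), blue (281,197), pink (382,171), coaster stack (389,217) and a paper pile near (290,80). By the description, the small white one at (320,207) is the tile. I'll check it in a close crop.

Run:
```python
from h import *
f=load('top0');im=f['image']
cv2.imwrite('pics/crop0.png',cv2.resize(im[150:275,165:365],None,fx=4,fy=4,interpolation=cv2.INTER_CUBIC))
hsv=cv2.cvtColor(im,cv2.COLOR_BGR2HSV)
m=((hsv[...,1]<45)&(hsv[...,2]>140)).astype(np.uint8)
for nm,(u,v),z in(('tile',(320,207),7),('big',(344,250),7),('coast',(389,217),25)):
    n,l=cv2.connectedComponents(m); c=cv2.findContours((l==l[v,u]).astype(np.uint8),0,2)[0][0]
    P=px2w(f,c.reshape(-1,2),z)[:,:2].astype(np.float32)
    print(nm,cv2.minAreaRect(P))
# black pad
m=((hsv[...,2]<60)).astype(np.uint8)
n,l,s,_=cv2.connectedComponentsWithStats(m)
for u,v,z in((203,207,98),(246,215,110)):
    i=l[v,u];c=cv2.findContours((l==i).astype(np.uint8),0,2)[0][0]
    P=px2w(f,c.reshape(-1,2),z)[:,:2].astype(np.float32);print(i,s[i],cv2.minAreaRect(P))
for u,v,z in ((273,148,95),(332,140,95),(283,251,20)): print(px2w(f,(u,v),z))
```

```text
tile ((535.4981079101562, -265.41387939453125), (54.51823043823242, 78.7114028930664), 64.10784149169922)
big ((387.395751953125, -346.485595703125), (75.23230743408203, 108.4315414428711), 76.80074310302734)
coast ((501.48602294921875, -501.067138671875), (97.1373291015625, 96.70790100097656), 68.81869506835938)
69 [ 179  186   44   44 1523] ((525.44580078125, 137.31600952148438), (127.39111328125, 128.480224609375), 82.20325469970703)
71 [241 193  10  44 189] ((505.24755859375, -9.75799560546875), (15.18729305267334, 140.6508331298828), 82.02985382080078)
[[725.82300012 -96.16248123  95.        ]]
[[ 755.06777239 -290.86932868   95.        ]]
[[ 383.3337419  -136.57147033   20.        ]]
```

View pics/crop0.png

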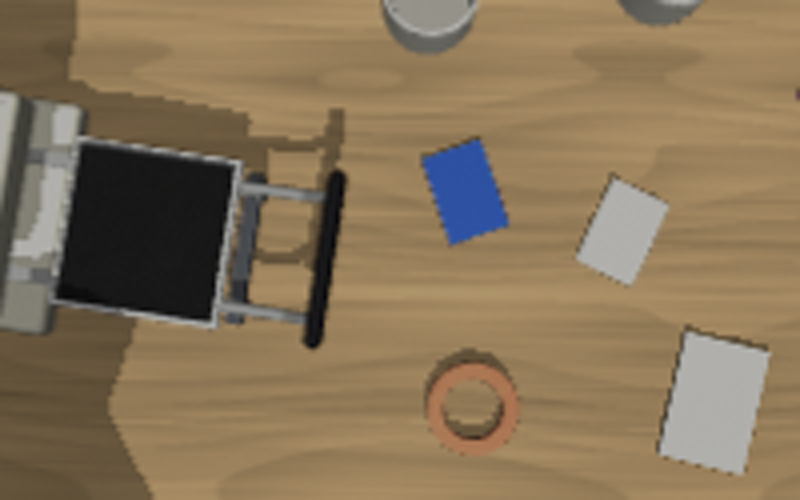

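The crop shows a plain small white tile at crop (622,230), measuring 55x79 mm, which matches. The larger white one is 75x108 mm, so I reject it. Pad and handle measurements agree too: 128 mm pad, 148 mm between them, press yaw about 82.1°. The travel path has to keep clear of the press head.

```bash
cat >> h.py <<'E'
def rel(cmd,tgt):
    """cmd,tgt: x y z yaw (tool down). prints tool shift m + rot about tool z deg"""
    x,y,z,w=cmd; X,Y,Z,W=tgt; c,s=np.cos(np.radians(w)),np.sin(np.radians(w))
    d=np.array([X-x,Y-y])
    dw=(W-w+180)%360-180
    print('%.4f %.4f %.4f 0 0 %.2f'%((c*d[0]+s*d[1])/1e3,(s*d[0]-c*d[1])/1e3,(z-Z)/1e3,-dw))
E
python3 - <<'E'
from h import *
a=(169.8,549.4,214,162.82);b=(320,90,330,162.82);rel(a,b);rel(b,(535.5,-265.4,220,154.1))
E
```

```text
-0.2792 -0.3945 -0.1160 0 0 -0.00
-0.3109 -0.2759 0.1100 0 0 8.72
```

Request:
{"name": "send_rows", "arguments": {"targets": "-0.012 -0.017 -0.02 0 0 0 100;-0.035 -0.05 -0.04 0 0 0 100;-0.058 -0.082 -0.055 0 0 0 100;-0.081 -0.115 -0.07 0 0 0 100;-0.104 -0.148 -0.085 0 0 0 100;-0.128 -0.181 -0.1 0 0 0 100;-0.152 -0.215 -0.11 0 0 0 100;-0.176 -0.249 -0.116 0 0 0 100;-0.2 -0.283 -0.116 0 0 0 100;-0.223 -0.315 -0.116 0 0 0 100;-0.244 -0.345 -0.116 0 0 0 100;-0.26 -0.367 -0.116 0 0 0 100"}}

```text
time_s: 1.1
ee_pos: [309.6, 119.1, 330.0]
ee_rot: [-180.0, 0.1, 162.8]
force: [0.0, 0.7, 0.4]
gripper_width: 91.0
gripper_force: 0.0
```

Run:
```python
from h import *
s=env.state();print(s['ee_pos'],s['ee_rot'],s['time_s'])
w=np.radians(162.82);c,q=np.cos(w),np.sin(w)
d=(-.26,-.367);p=(169.8+1e3*(c*d[0]+q*d[1]),549.4+1e3*(q*d[0]-c*d[1]),330,162.82);print(p)
rel(p,(535.5,-265.4,200,154.1))
```

```text
[309.64905809 119.08978237 329.9521595 ] [-1.79964464e+02  5.10218068e-02  1.62751003e+02] 1.1
(np.float64(309.79672687868504), np.float64(121.9775901251142), 330, 162.82)
-0.3301 -0.3034 0.1300 0 0 8.72
```

Request:
{"name": "send_rows", "arguments": {"targets": "-0.027 -0.025 0.01 0 0 1 100;-0.054 -0.05 0.02 0 0 2 100;-0.081 -0.075 0.03 0 0 3 100;-0.11 -0.101 0.043 0 0 4 100;-0.139 -0.128 0.055 0 0 5 100;-0.168 -0.155 0.067 0 0 6 100;-0.197 -0.181 0.08 0 0 7 100;-0.226 -0.208 0.092 0 0 8 100;-0.255 -0.234 0.104 0 0 8.7 100;-0.284 -0.261 0.116 0 0 8.7 100;-0.31 -0.285 0.125 0 0 8.7 100;-0.33 -0.303 0.13 0 0 8.7 100"}}

```text
time_s: 2.1
ee_pos: [535.9, -267.4, 197.6]
ee_rot: [-180.0, -0.1, 154.0]
force: [0.1, -0.0, -0.6]
gripper_width: 91.2
gripper_force: 0.0
```

Run:
```python
from h import *
f=grab('wrist','w0');s=env.state();print(s['ee_pos'],s['ee_rot'],f['eye'],f['attitude'])
hsv=cv2.cvtColor(f['image'],cv2.COLOR_BGR2HSV)
m=((hsv[...,1]<45)&(hsv[...,2]>140)).astype(np.uint8)
print(w2px(f,[535.5,-265.4,7]))
for c in cv2.findContours(m,0,2)[0]:
    if cv2.contourArea(c)>1500:
        P=px2w(f,c.reshape(-1,2),7)[:,:2].astype(np.float32);print(cv2.minAreaRect(P),cv2.boundingRect(c))
```

```text
[ 538.07700836 -271.01920031  196.60995892] [-1.79863122e+02  2.89599503e-02  1.53973742e+02] [ 476.01157728 -236.89305022  368.49153093] [-1.36561379e+01 -2.45141821e-03  6.40790852e+01]
[[260.73713169 174.44900281]]
((482.9546813964844, -500.1530456542969), (112.62258911132812, 62.0316276550293), 68.15849304199219) (18, 192, 98, 51)
((534.6919555664062, -264.33148193359375), (54.332611083984375, 80.15042114257812), 65.09579467773438) (237, 138, 49, 70)
((387.0226745605469, -344.5098876953125), (75.70830535888672, 109.78063201904297), 76.85166931152344) (87, 24, 95, 118)
```

View pics/w0.png

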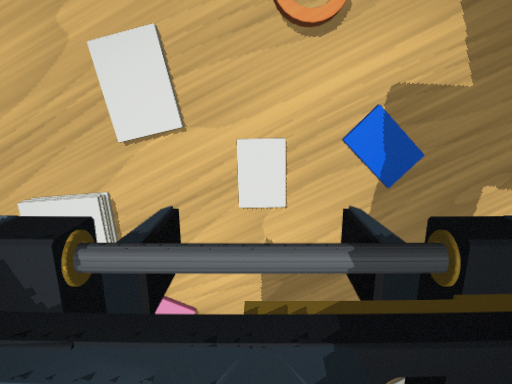

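The wrist view shows the tile at (261,173), between the fingers and lined up with them. It measures 54x80 mm, within 1 mm of the top-view fix. Descending.

Request:
{"name": "send_rows", "arguments": {"targets": "0.0009 0.0002 0.015 0 0 -0.9 100;0.0009 0.0002 0.04 0 0 -0.9 100;0.0009 0.0002 0.07 0 0 -0.9 100;0.0009 0.0002 0.1 0 0 -0.9 100;0.0009 0.0002 0.13 0 0 -0.9 100;0.0009 0.0002 0.15 0 0 -0.9 100;0.0009 0.0002 0.162 0 0 -0.9 100;0.0009 0.0002 0.17 0 0 -0.9 100;0.0009 0.0002 0.17 0 0 -0.9 100;0.0009 0.0002 0.17 0 0 -0.9 100;0.0009 0.0002 0.17 0 0 -0.9 100"}}

```text
time_s: 3.07
ee_pos: [535.7, -264.7, 31.0]
ee_rot: [-180.0, 0.1, 155.0]
force: [-0.3, 0.0, -0.3]
gripper_width: 91.2
gripper_force: 0.0
```

Request:
{"name": "send_rows", "arguments": {"targets": "0 0 0.008 0 0 0 100;0 0 0.017 0 0 0 100;0 0 0.023 0 0 0 100;0 0 0.026 0 0 0 100;0 0 0.026 0 0 0 100;0 0 0.026 0 0 0 75;0 0 0.026 0 0 0 64;0 0 0.026 0 0 0 60;0 0 0.026 0 0 0 56;0 0 0.026 0 0 0 52;0 0 0.026 0 0 0 52;0 0 0.026 0 0 0 52", "grip_force": 12}}

```text
time_s: 4.07
ee_pos: [535.0, -264.5, 4.1]
ee_rot: [-180.0, 0.0, 155.0]
force: [0.2, -0.7, 0.4]
gripper_width: 54.8
gripper_force: 12.0
```

Run:
```python
from h import *
a=(534.7,-264.5,4,155.02);rel(a,(534.7,-264.5,150,155.02));rel(a,(525.6,138,190,82.1))
```

```text
0.0000 0.0000 -0.1460 0 0 -0.00
0.1782 0.3610 -0.1860 0 0 72.92
```

Request:
{"name": "send_rows", "arguments": {"targets": "0 0 -0.004 0 0 0 52;0 0 -0.014 0 0 0 52;0 0 -0.032 0 0 0 52;0 0 -0.055 0 0 0 52;0 0 -0.08 0 0 0 52;0 0 -0.105 0 0 0 52;0 0 -0.128 0 0 0 52;0 0 -0.148 0 0 0 52;0 0 -0.165 0 0 0 52;0 0 -0.178 0 0 0 52;0 0 -0.185 0 0 0 52;0 0 -0.186 0 0 0 52"}}

```text
time_s: 5.07
ee_pos: [535.5, -264.7, 192.1]
ee_rot: [-180.0, 0.2, 155.0]
force: [0.5, -1.1, -0.4]
gripper_width: 54.6
gripper_force: 12.0
```

Request:
{"name": "send_rows", "arguments": {"targets": "0.0053 0.0108 0 0 0 2.2 52;0.0178 0.0361 0 0 0 7.3 52;0.0339 0.0686 0 0 0 13.9 52;0.0499 0.1011 0 0 0 20.4 52;0.0668 0.1354 0 0 0 27.3 52;0.0838 0.1697 0 0 0 34.3 52;0.1007 0.204 0 0 0 41.2 52;0.1176 0.2383 0 0 0 48.1 52;0.1345 0.2726 0 0 0 55 52;0.1515 0.3069 0 0 0 62 52;0.1675 0.3393 0 0 0 68.5 52;0.1782 0.361 0 0 0 72.9 52"}}

```text
time_s: 6.07
ee_pos: [524.8, 140.7, 189.1]
ee_rot: [-179.9, -0.0, 81.9]
force: [0.6, -0.4, -0.6]
gripper_width: 54.6
gripper_force: 12.0
```

Request:
{"name": "send_rows", "arguments": {"targets": "0 0 0 0 0 0 52;0 0 0 0 0 0 52;0 0 0 0 0 0 52;0 0 0 0 0 0 52;0 0 0 0 0 0 52;0 0 0 0 0 0 52"}}

```text
time_s: 6.57
ee_pos: [525.9, 137.0, 189.9]
ee_rot: [-180.0, 0.0, 82.0]
force: [-0.5, -0.6, -0.9]
gripper_width: 54.7
gripper_force: 12.0
```

Run:
```python
from h import *
f=grab('wrist','w1');s=env.state();print(s['ee_pos'],s['ee_rot'],f['eye'],f['attitude'],s['time_s'])
u=np.array([np.cos(np.radians(82.1)),np.sin(np.radians(82.1))]);v=np.array([-u[1],u[0]])
c=np.array([525.6,138])
print(w2px(f,[[*(c+a*u+b*v),98] for a,b in((65,65),(65,-65),(-65,-65),(-65,65))]).round())
```

```text
[525.88497726 137.15471496 189.92984909] [-1.79994589e+02 -1.11158091e-04  8.20501571e+01] [534.52431294 204.41436495 360.62617249] [-13.74246404  -0.06801705  -7.91982035] 6.6167
[[179. 118.]
 [342. 118.]
 [333. 266.]
 [188. 266.]]
```

View pics/w1.png

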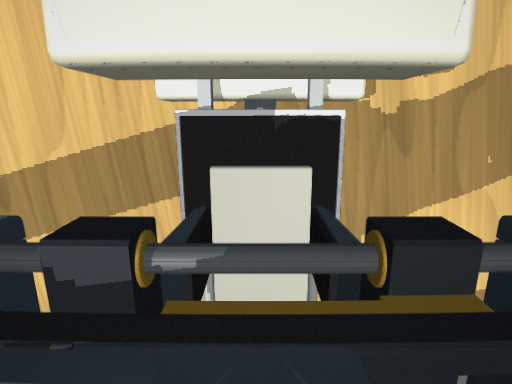

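The wrist view shows the pad's black edges at about columns 181 and 340 and row 115. The tile sits square in the grip, columns 211–311, with its far edge at row 166. I'll measure both precisely.

Run:
```python
from h import *
f=load('w1');g=cv2.cvtColor(f['image'],cv2.COLOR_BGR2GRAY).astype(float)
def edge(line,a,b):  # max gradient position subpixel centroid
    d=np.abs(np.diff(line[a:b]));i=d.argmax();j=np.arange(max(0,i-1),min(len(d),i+2));return a+(d[j]*(j+.5)).sum()/d[j].sum()
print(g[140,172:192].astype(int),g[140,332:350].astype(int),g[104:124,260].astype(int))
T=94+3.5+0
u=np.array([np.cos(np.radians(82.1)),np.sin(np.radians(82.1))]);v=np.array([-u[1],u[0]])
def pr(p,n):
    p=np.array(p)[:,:2]; q=(p-[525.6,138]); a=q@u; b=q@v; print(n,'pressx',a.round(1),'pressy',b.round(1))
R_=range(122,165,6)
def dark(line,s,step):
    i=s
    while line[i]<60:i+=step
    t=(60-line[i-step])/(line[i]-line[i-step]);return i-step+step*t
pr(px2w(f,[(dark(g[r],260,-1),r) for r in R_],98),'L')
pr(px2w(f,[(dark(g[r],260,1),r) for r in R_],98),'R')
pr(px2w(f,[(c,dark(g[:,c],140,-1)) for c in range(190,335,20)],98),'F')
# tile top z ~ 186+7=193.. (bottom at tcp-4)
zt=190-4+7
pr(px2w(f,[(edge(g[r],195,225),r) for r in range(172,205,6)],zt),'tL')
pr(px2w(f,[(edge(g[r],300,330),r) for r in range(172,205,6)],zt),'tR')
pr(px2w(f,[(c,edge(g[:,c],150,180)) for c in range(216,308,15)],zt),'tF')
```

```text
[120 124 125 127 131 160 166 164 111  47  23  23  29  28  26  22  27  27
  23  30] [ 28  25  27  26  26  23  25  75 140 166 163 151 126 132 134 137 135 133] [ 70  72  70  96 133 130 164 168 170 169 159 108  28  27  29  28  26  23
  28  23]
L pressx [61.5 56.8 52.  47.2 42.3 37.4 32.5 27.5] pressy [64.7 64.7 64.7 64.8 64.8 64.7 64.8 64.7]
R pressx [61.5 56.8 52.  47.1 42.3 37.4 32.4 27.5] pressy [-63.6 -63.7 -63.6 -63.7 -63.7 -63.7 -63.7 -63.6]
F pressx [66.4 66.4 66.3 66.3 66.4 66.2 66.3 66.3] pressy [ 56.3  40.3  24.3   8.3  -7.7 -23.6 -39.6 -55.7]
tL pressx [37.5 34.3 31.  27.7 24.4 21. ] pressy [27.2 27.2 27.3 27.3 27.2 27.2]
tR pressx [37.5 34.2 31.  27.7 24.3 21. ] pressy [-27.1 -27.1 -27.2 -27.2 -27.1 -27. ]
tF pressx [40.5 40.9 40.4 40.4 40.4 40.4 40.4] pressy [ 23.6  15.6   7.7  -0.2  -8.1 -16.  -24. ]
```

Request:
{"name": "send_rows", "arguments": {"targets": "0.0012 -0.0005 0.006 0 0 0 52;0.0012 -0.0005 0.018 0 0 0 52;0.0012 -0.0005 0.034 0 0 0 52;0.0012 -0.0005 0.05 0 0 0 52;0.0012 -0.0005 0.063 0 0 0 52;0.0012 -0.0005 0.072 0 0 0 52;0.0012 -0.0005 0.078 0 0 0 52;0.0012 -0.0005 0.081 0 0 0 52;0.0012 -0.0005 0.083 0 0 0 52;0.0012 -0.0005 0.084 0 0 0 52;0.0012 -0.0005 0.084 0 0 0 52;0.0012 -0.0005 0.084 0 0 0 52"}}

```text
time_s: 7.62
ee_pos: [525.8, 139.4, 106.5]
ee_rot: [179.9, -0.0, 82.1]
force: [0.2, -0.4, -0.4]
gripper_width: 54.4
gripper_force: 12.0
```

Request:
{"name": "send_rows", "arguments": {"targets": "0 0 0.001 0 0 0 52;0 0 0.002 0 0 0 52;0 0 0.003 0 0 0 52;0 0 0.003 0 0 0 52;0 0 0.003 0 0 0 52"}}

```text
time_s: 8.03
ee_pos: [525.5, 139.3, 102.9]
ee_rot: [-180.0, -0.0, 82.1]
force: [0.3, -0.7, -1.3]
gripper_width: 54.8
gripper_force: 12.0
```

Request:
{"name": "send_rows", "arguments": {"targets": "0 0 0.0005 0 0 0 52;0 0 0.001 0 0 0 52;0 0 0.0013 0 0 0 52;0 0 0.0013 0 0 0 52;0 0 0.0013 0 0 0 52"}}

```text
time_s: 8.45
ee_pos: [525.6, 139.4, 102.0]
ee_rot: [180.0, -0.0, 82.1]
force: [-1.7, -0.6, 5.2]
gripper_width: 54.6
gripper_force: 12.0
```

Request:
{"name": "send_rows", "arguments": {"targets": "0 0 -0.0003 0 0 0 61;0 0 -0.0003 0 0 0 62;0 0 -0.0003 0 0 0 65;0 0 -0.0003 0 0 0 70;0 0 -0.0003 0 0 0 75;0 0 -0.0003 0 0 0 75;0 0 -0.005 0 0 0 75;0 0 -0.015 0 0 0 75;0 0 -0.03 0 0 0 75;0 0 -0.055 0 0 0 75;0 0 -0.08 0 0 0 75;0 0 -0.088 0 0 0 75"}}

```text
time_s: 9.45
ee_pos: [527.6, 139.9, 194.3]
ee_rot: [179.6, -0.2, 82.1]
force: [-0.1, 0.3, 0.8]
gripper_width: 68.1
gripper_force: 0.0
```

```bash
cat > tile.py <<'E'
from h import *
import sys
def tile(name,cen,zt=105):
    f=load(name);hsv=cv2.cvtColor(f['image'],cv2.COLOR_BGR2HSV)
    m=((hsv[...,1]<70)&(hsv[...,2]>120)).astype(np.uint8)
    u,v=w2px(f,[*cen,zt])[0].astype(int)
    n,l=cv2.connectedComponents(m)
    if not m[v,u]: print('no',u,v,hsv[v,u]);return
    c=cv2.findContours((l==l[v,u]).astype(np.uint8),0,2)[0][0]
    P=px2w(f,c.reshape(-1,2),zt)[:,:2].astype(np.float32);print(cv2.minAreaRect(P))
E
python3 - <<'E'
from tile import *
f=grab('wrist','w2');grab('top','top2');grab('side','side2');s=env.state();print(s['ee_pos'],s['time_s'])
tile('top2',(525.8,139.4));tile('w2',(525.8,139.4))
E
```

```text
[525.594567   139.35987303 190.18017657] 9.6
no 199 207 [105   9  56]
((525.4041137695312, 140.8198699951172), (79.67477416992188, 54.542442321777344), 82.17082977294922)
```

View pics/w2.png

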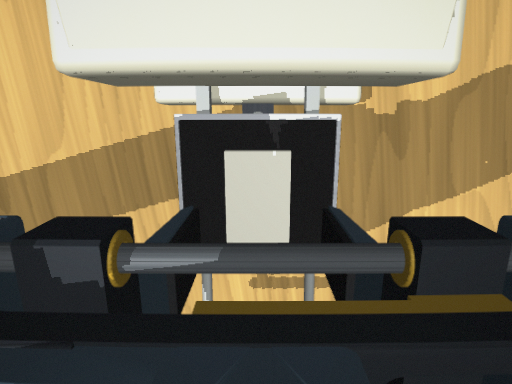

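The tile lies flat and square on the pad, columns 224–291 and rows 150–242. I'll check that it's centred and take the handle's position from it.

Run:
```python
from h import *
f=load('w2');g=cv2.cvtColor(f['image'],cv2.COLOR_BGR2GRAY).astype(float)
u=np.array([np.cos(np.radians(82.1)),np.sin(np.radians(82.1))]);v=np.array([-u[1],u[0]])
def dark(line,s,step,t=70):
    i=s
    while line[i]<t:i+=step
    return i-step+step*(t-line[i-step])/(line[i]-line[i-step])
def pr(p,n):
    q=(p[:,:2]-[525.6,138]);print(n,(q@u).mean().round(1),(q@v).mean().round(1))
R_=range(160,195,6)
pr(px2w(f,[(dark(g[r],205,-1),r) for r in R_],98),'padL')
pr(px2w(f,[(dark(g[r],205,1),r) for r in R_],105),'tileL')
pr(px2w(f,[(dark(g[r],310,1),r) for r in R_],98),'padR')
pr(px2w(f,[(dark(g[r],310,-1),r) for r in R_],105),'tileR')
C=range(230,288,8)
pr(px2w(f,[(c,dark(g[:,c],135,-1)) for c in C],98),'padF')
pr(px2w(f,[(c,dark(g[:,c],135,1)) for c in C],105),'tileF')
```

```text
padL 20.8 64.9
tileL 22.0 28.2
padR 20.7 -63.9
tileR 22.0 -26.9
padF 66.5 -0.0
tileF 43.0 0.0
```

The tile is centred to about 1 mm and square. Next I back off over the handle, close the fingers and go down outside it.

Request:
{"name": "send_rows", "arguments": {"targets": "-0.01 0 0 0 0 0 60;-0.03 0 0 0 0 0 40;-0.06 0 0 0 0 0 20;-0.095 0 0 0 0 0 0;-0.13 0 0 0 0 0 0;-0.16 0 0 0 0 0 0;-0.185 0 0 0 0 0 0;-0.197 0 0 0 0 0 0;-0.2 0 0.003 0 0 0 0;-0.2 0 0.012 0 0 0 0;-0.2 0 0.028 0 0 0 0;-0.2 0 0.045 0 0 0 0", "grip_force": 20}}

```text
time_s: 10.6
ee_pos: [498.2, -57.6, 143.5]
ee_rot: [180.0, -0.0, 82.2]
force: [0.3, -0.6, 0.3]
gripper_width: 0.5
gripper_force: 0.0
```

Request:
{"name": "send_rows", "arguments": {"targets": "0 0 0.016 0 0 0 0;0 0 0.032 0 0 0 0;0 0 0.045 0 0 0 0;0 0 0.053 0 0 0 0;0 0 0.057 0 0 0 0;0 0 0.057 0 0 0 0;0 0 0.057 0 0 0 0;0 0 0.057 0 0 0 0;0 0 0.057 0 0 0 0"}}

```text
time_s: 11.35
ee_pos: [498.7, -58.7, 88.3]
ee_rot: [179.9, -0.0, 82.1]
force: [-0.0, -0.9, 1.0]
gripper_width: 0.5
gripper_force: 0.0
```

```bash
cat > chk.py <<'E'
from tile import *
import sys
u=np.array([np.cos(np.radians(82.1)),np.sin(np.radians(82.1))]);v=np.array([-u[1],u[0]])
s=env.state();q=s['ee_pos'][:2]-[525.3,139.75];print('tcp rel pad0',q@u,q@v,s['ee_pos'][2],'F',s['force'],s['force'][:2]@u,s['gripper_width'],s['time_s'])
E
python3 - <<'E'
from chk import *
grab('wrist','w3')
E
```

```text
tcp rel pad0 -200.27173482662332 -0.8954473536599643 88.34226742273052 F [-0.01853902 -0.90020156  1.01878391] -0.894206248074472 0.469393155723129 11.35
```

View pics/w3.png

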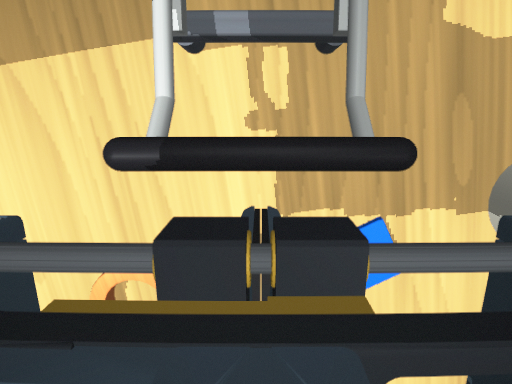

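The closed fingers (column 261) stand outside the bar and on its middle (bar at row 153, columns 104–416). I'll approach until they touch.

Request:
{"name": "send_rows", "arguments": {"targets": "0.004 0 0 0 0 0 0;0.01 0 0 0 0 0 0;0.016 0 0 0 0 0 0;0.019 0 0 0 0 0 0;0.021 0 0 0 0 0 0;0.022 0 0 0 0 0 0;0.023 0 0 0 0 0 0;0.024 0 0 0 0 0 0;0.024 0 0 0 0 0 0"}}

```text
time_s: 12.15
ee_pos: [501.3, -35.2, 87.6]
ee_rot: [-180.0, 0.0, 82.1]
force: [0.1, -1.1, 0.5]
gripper_width: 0.4
gripper_force: 0.6
```

Request:
{"name": "send_rows", "arguments": {"targets": "0.0007 0 0 0 0 0 0;0.0014 0 0 0 0 0 0;0.0021 0 0 0 0 0 0;0.0028 0 0 0 0 0 0;0.0035 0 0 0 0 0 0;0.0042 0 0 0 0 0 0;0.005 0 0 0 0 0 0;0.005 0 0 0 0 0 0"}}

```text
time_s: 12.82
ee_pos: [501.7, -32.9, 87.7]
ee_rot: [-180.0, 0.3, 82.3]
force: [-2.2, -12.9, 1.1]
gripper_width: 0.6
gripper_force: 6.4
```

Request:
{"name": "send_rows", "arguments": {"targets": "0.0006 0 0 0 0 0 0;0.0012 0 0 0 0 0 0;0.0018 0 0 0 0 0 0;0.0024 0 0 0 0 0 0;0.003 0 0 0 0 0 0;0.003 0 0 0 0 0 0"}}

```text
time_s: 13.32
ee_pos: [501.8, -32.0, 87.8]
ee_rot: [-180.0, 0.5, 82.3]
force: [-2.3, -20.2, 1.5]
gripper_width: 0.6
gripper_force: 10.2
```

Request:
{"name": "send_rows", "arguments": {"targets": "0.0005 0 0 0 0 0 0;0.001 0 0 0 0 0 0;0.0015 0 0 0 0 0 0;0.002 0 0 0 0 0 0;0.002 0 0 0 0 0 0"}}

```text
time_s: 13.73
ee_pos: [502.2, -29.6, 87.8]
ee_rot: [-180.0, 0.4, 82.3]
force: [-2.1, -14.7, 0.3]
gripper_width: 0.2
gripper_force: 7.8
```

Request:
{"name": "send_rows", "arguments": {"targets": "0.0004 0 0 0 0 0 0;0.0008 0 0 0 0 0 0;0.0012 0 0 0 0 0 0;0.0016 0 0 0 0 0 0;0.0016 0 0 0 0 0 0"}}

```text
time_s: 14.15
ee_pos: [502.6, -25.5, 87.7]
ee_rot: [-180.0, 0.2, 82.2]
force: [-0.9, -8.2, 0.2]
gripper_width: 0.5
gripper_force: 4.2
```

Request:
{"name": "send_rows", "arguments": {"targets": "0.0005 0 0 0 0 0 0;0.001 0 0 0 0 0 0;0.0018 0 0 0 0 0 0;0.0026 0 0 0 0 0 0;0.0034 0 0 0 0 0 0;0.0044 0 0 0 0 0 0;0.0054 0 0 0 0 0 0;0.0066 0 0 0 0 0 0;0.008 0 0 0 0 0 0;0.0095 0 0 0 0 0 0;0.011 0 0 0 0 0 0;0.0125 0 0 0 0 0 0"}}

```text
time_s: 15.15
ee_pos: [504.7, -10.9, 87.6]
ee_rot: [180.0, -0.0, 82.1]
force: [-0.0, -2.3, 0.3]
gripper_width: 0.8
gripper_force: 1.3
```

Run:
```python
from chk import *
f=grab('wrist','w4')
g=cv2.cvtColor(f['image'],cv2.COLOR_BGR2GRAY)
c=g[60:215,235:250].mean(1);d=np.where(c<50)[0]+60;print(d)
```

```text
tcp rel pad0 -152.049631782773 -0.2865717215652559 87.62570617256932 F [-0.0290788  -2.34661456  0.28255814] -2.328340646283495 0.7983360873391745 15.15
[187 188 189 190 191 192 193 194 195 196 197 198 199 200 201 202 203 204
 205 206 207 208 209 210 211 212 213 214]
```

View pics/w4.png

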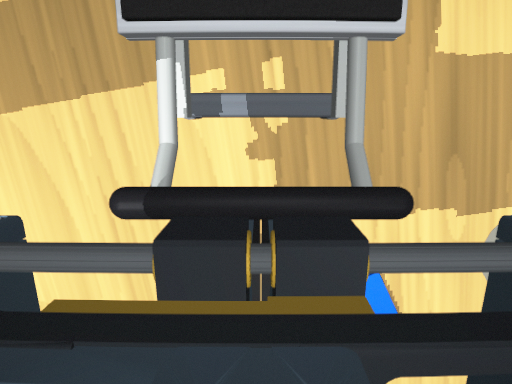

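The drawer is out of its catch after about 23 mm of travel. The bar (row 202) rests on the fingers. I'll run it in smoothly to just short of the earliest buffer position.

Request:
{"name": "send_rows", "arguments": {"targets": "0.0015 0 0 0 0 0 0;0.0035 0 0 0 0 0 0;0.006 0 0 0 0 0 0;0.009 0 0 0 0 0 0;0.0125 0 0 0 0 0 0;0.0165 0 0 0 0 0 0;0.021 0 0 0 0 0 0;0.0255 0 0 0 0 0 0;0.03 0 0 0 0 0 0;0.0345 0 0 0 0 0 0;0.039 0 0 0 0 0 0;0.0435 0 0 0 0 0 0"}}

```text
time_s: 16.2
ee_pos: [510.7, 32.5, 87.7]
ee_rot: [180.0, -0.0, 82.1]
force: [0.3, -2.8, -0.7]
gripper_width: 0.7
gripper_force: 1.3
```

Request:
{"name": "send_rows", "arguments": {"targets": "0.0045 0 0 0 0 0 0;0.009 0 0 0 0 0 0;0.0135 0 0 0 0 0 0;0.018 0 0 0 0 0 0;0.0225 0 0 0 0 0 0;0.027 0 0 0 0 0 0;0.0315 0 0 0 0 0 0;0.036 0 0 0 0 0 0;0.0405 0 0 0 0 0 0;0.0445 0 0 0 0 0 0;0.048 0 0 0 0 0 0;0.051 0 0 0 0 0 0"}}

```text
time_s: 17.2
ee_pos: [517.7, 82.9, 87.6]
ee_rot: [180.0, -0.0, 82.1]
force: [-0.8, -1.9, 0.2]
gripper_width: 0.6
gripper_force: 1.3
```

Request:
{"name": "send_rows", "arguments": {"targets": "0.0027 0 0 0 0 0 0;0.0052 0 0 0 0 0 0;0.0075 0 0 0 0 0 0;0.0097 0 0 0 0 0 0;0.0118 0 0 0 0 0 0;0.0138 0 0 0 0 0 0;0.0157 0 0 0 0 0 0;0.0174 0 0 0 0 0 0;0.0188 0 0 0 0 0 0;0.0199 0 0 0 0 0 0;0.0206 0 0 0 0 0 0;0.021 0 0 0 0 0 0"}}

```text
time_s: 18.2
ee_pos: [520.5, 103.3, 87.7]
ee_rot: [180.0, -0.0, 82.1]
force: [0.3, -3.0, -0.4]
gripper_width: 0.5
gripper_force: 1.3
```

Run:
```python
from chk import *
grab('wrist','w5')
```

```text
tcp rel pad0 -36.71699483972002 -0.2575624874634892 87.65062893195669 F [ 0.31014656 -3.02310543 -0.41623974] -2.9517865831435 0.5422873871191316 18.2
```

View pics/w5.png

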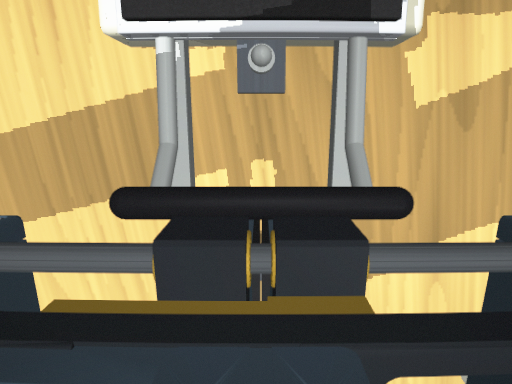

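The bar is still on the fingers (row 202) with about 3 N of friction, at roughly 138 mm of travel. From here I creep.

Request:
{"name": "send_rows", "arguments": {"targets": "0.0008 0 0 0 0 0 0;0.0018 0 0 0 0 0 0;0.003 0 0 0 0 0 0;0.0043 0 0 0 0 0 0;0.0056 0 0 0 0 0 0;0.0069 0 0 0 0 0 0;0.0082 0 0 0 0 0 0;0.0094 0 0 0 0 0 0;0.0104 0 0 0 0 0 0;0.0112 0 0 0 0 0 0;0.0118 0 0 0 0 0 0;0.0122 0 0 0 0 0 0"}}

```text
time_s: 19.25
ee_pos: [522.2, 115.5, 87.7]
ee_rot: [-180.0, -0.0, 82.1]
force: [-0.3, -2.1, -1.0]
gripper_width: 0.5
gripper_force: 1.3
```

Request:
{"name": "send_rows", "arguments": {"targets": "0.0006 0 0 0 0 0 0;0.0012 0 0 0 0 0 0;0.0018 0 0 0 0 0 0;0.0024 0 0 0 0 0 0;0.003 0 0 0 0 0 0"}}

```text
time_s: 19.67
ee_pos: [522.6, 118.4, 87.6]
ee_rot: [180.0, -0.0, 82.1]
force: [-0.3, -2.2, -0.4]
gripper_width: 0.5
gripper_force: 1.3
```

Request:
{"name": "send_rows", "arguments": {"targets": "0.0006 0 0 0 0 0 0;0.0012 0 0 0 0 0 0;0.0018 0 0 0 0 0 0;0.0024 0 0 0 0 0 0;0.003 0 0 0 0 0 0"}}

```text
time_s: 20.08
ee_pos: [523.0, 121.4, 87.6]
ee_rot: [-180.0, -0.0, 82.1]
force: [-0.2, -2.7, -1.2]
gripper_width: 0.8
gripper_force: 1.3
```

Request:
{"name": "send_rows", "arguments": {"targets": "0.0006 0 0 0 0 0 0;0.0012 0 0 0 0 0 0;0.0018 0 0 0 0 0 0;0.0024 0 0 0 0 0 0;0.003 0 0 0 0 0 0"}}

```text
time_s: 20.5
ee_pos: [523.4, 124.3, 87.6]
ee_rot: [-180.0, -0.0, 82.1]
force: [-0.6, -2.7, -0.8]
gripper_width: 0.6
gripper_force: 1.3
```

Request:
{"name": "send_rows", "arguments": {"targets": "0.0006 0 0 0 0 0 0;0.0012 0 0 0 0 0 0;0.0018 0 0 0 0 0 0;0.0024 0 0 0 0 0 0;0.003 0 0 0 0 0 0"}}

```text
time_s: 20.92
ee_pos: [523.8, 127.3, 87.7]
ee_rot: [180.0, -0.0, 82.1]
force: [-0.2, -1.8, -0.9]
gripper_width: 0.3
gripper_force: 1.3
```

Request:
{"name": "send_rows", "arguments": {"targets": "0.0006 0 0 0 0 0 0;0.0012 0 0 0 0 0 0;0.0018 0 0 0 0 0 0;0.0024 0 0 0 0 0 0;0.003 0 0 0 0 0 0"}}

```text
time_s: 21.33
ee_pos: [524.2, 130.3, 87.6]
ee_rot: [-180.0, -0.0, 82.1]
force: [-0.1, -3.0, -1.1]
gripper_width: 0.4
gripper_force: 1.3
```

Request:
{"name": "send_rows", "arguments": {"targets": "0.0006 0 0 0 0 0 0;0.0012 0 0 0 0 0 0;0.0018 0 0 0 0 0 0;0.0024 0 0 0 0 0 0;0.003 0 0 0 0 0 0"}}

```text
time_s: 21.75
ee_pos: [524.6, 133.2, 87.7]
ee_rot: [-180.0, -0.0, 82.1]
force: [0.5, -2.1, -0.5]
gripper_width: 0.5
gripper_force: 1.3
```

Request:
{"name": "send_rows", "arguments": {"targets": "0.0006 0 0 0 0 0 0;0.0012 0 0 0 0 0 0;0.0018 0 0 0 0 0 0;0.0024 0 0 0 0 0 0;0.003 0 0 0 0 0 0"}}

```text
time_s: 22.17
ee_pos: [525.0, 136.2, 87.6]
ee_rot: [-180.0, -0.0, 82.1]
force: [0.9, -2.6, -1.1]
gripper_width: 0.5
gripper_force: 1.3
```

Request:
{"name": "send_rows", "arguments": {"targets": "0.0006 0 0 0 0 0 0;0.0012 0 0 0 0 0 0;0.0018 0 0 0 0 0 0;0.0024 0 0 0 0 0 0;0.003 0 0 0 0 0 0"}}

```text
time_s: 22.58
ee_pos: [525.4, 139.2, 87.6]
ee_rot: [-180.0, -0.0, 82.1]
force: [0.1, -2.1, -1.4]
gripper_width: 0.5
gripper_force: 1.3
```

Request:
{"name": "send_rows", "arguments": {"targets": "0.0006 0 0 0 0 0 0;0.0012 0 0 0 0 0 0;0.0018 0 0 0 0 0 0;0.0024 0 0 0 0 0 0;0.003 0 0 0 0 0 0"}}

```text
time_s: 23.0
ee_pos: [525.7, 140.8, 87.7]
ee_rot: [-180.0, 0.1, 82.2]
force: [-0.4, -8.8, 0.0]
gripper_width: 0.5
gripper_force: 4.3
```

The force rose to 8.8 N as the motion slowed, so the buffer has been met at about 175 mm of travel. I'll hold briefly to confirm.

Request:
{"name": "send_rows", "arguments": {"targets": "0.0003 0 0 0 0 0 0;0.0005 0 0 0 0 0 0;0.0005 0 0 0 0 0 0;0.0005 0 0 0 0 0 0"}}

```text
time_s: 23.33
ee_pos: [525.7, 140.9, 87.7]
ee_rot: [-180.0, 0.2, 82.2]
force: [-1.2, -8.6, 0.7]
gripper_width: 0.6
gripper_force: 4.3
```

Now a slow release, then back away and up.

Request:
{"name": "send_rows", "arguments": {"targets": "-0.0005 0 0 0 0 0 0;-0.001 0 0 0 0 0 0;-0.0017 0 0 0 0 0 0;-0.0025 0 0 0 0 0 0;-0.004 0 0 0 0 0 0;-0.008 0 0 0 0 0 0;-0.016 0 0 0 0 0 0;-0.03 0 0 0 0 0 0;-0.05 0 0 0 0 0 0;-0.07 0 -0.005 0 0 0 0;-0.09 0 -0.02 0 0 0 0;-0.11 0 -0.04 0 0 0 0"}}

```text
time_s: 24.33
ee_pos: [509.1, 31.8, 126.8]
ee_rot: [-179.8, 0.0, 82.1]
force: [-0.0, -0.4, 0.2]
gripper_width: 0.3
gripper_force: 0.0
```

Request:
{"name": "send_rows", "arguments": {"targets": "-0.02 0 -0.02 0 0 0 0;-0.035 0 -0.045 0 0 0 0;-0.045 0 -0.07 0 0 0 0;-0.05 0 -0.09 0 0 0 0;-0.05 0 -0.1 0 0 0 0;-0.05 0 -0.1 0 0 0 0;-0.05 0 -0.1 0 0 0 0;-0.05 0 -0.1 0 0 0 0"}}

```text
time_s: 25.0
ee_pos: [503.1, -15.7, 226.1]
ee_rot: [-179.8, -0.0, 82.1]
force: [0.1, 0.1, -0.1]
gripper_width: 0.2
gripper_force: 0.0
```

Run:
```python
from chk import *
a=grab('wrist','w6');b=grab('side','side6');t=grab('top','top6')
# handle from the wrist and top views
for f in (a,t):
    g=cv2.cvtColor(f['image'],cv2.COLOR_BGR2GRAY);p=w2px(f,[525.3+u[0]*25,139.75+u[1]*25,110])[0].astype(int)
    n,l,s_,_=cv2.connectedComponentsWithStats((g<60).astype(np.uint8))
    i=l[p[1],p[0]];print(p,i,s_[i] if i else g[p[1],p[0]])
    if i:
        c=cv2.findContours((l==i).astype(np.uint8),0,2)[0][0];r=cv2.minAreaRect(px2w(f,c.reshape(-1,2),110)[:,:2].astype(np.float32))
        print(r,(np.array(r[0])-[525.3,139.75])@u+150)
x=cv2.resize(b['image'][70:240,130:310],None,fx=2.2,fy=2.2);y=a['image'][:330]
h=max(x.shape[0],y.shape[0]);o=np.zeros((h,x.shape[1]+400,3),np.uint8);o[:x.shape[0],:x.shape[1]]=x;y=cv2.resize(y,(400,258));o[:258,x.shape[1]:]=y
cv2.imwrite('pics/end.png',o)
```

```text
tcp rel pad0 -157.00190786170282 0.6695372727807438 226.10379279746587 F [ 0.09616007  0.07496851 -0.09718835] 0.08747369764711395 0.24414811572898443 25.0
[262 -30] 23 [    0   270   512   114 38117]
((475.11358642578125, -165.62423706054688), (141.77499389648438, 577.7030639648438), 82.32672882080078) -159.37392046859134
[191 206] 103 [187 184  11  45 213]
((529.9566040039062, 165.37142944335938), (17.686023712158203, 144.07737731933594), 82.00967407226562) 176.01829314873174
```

View pics/end.png

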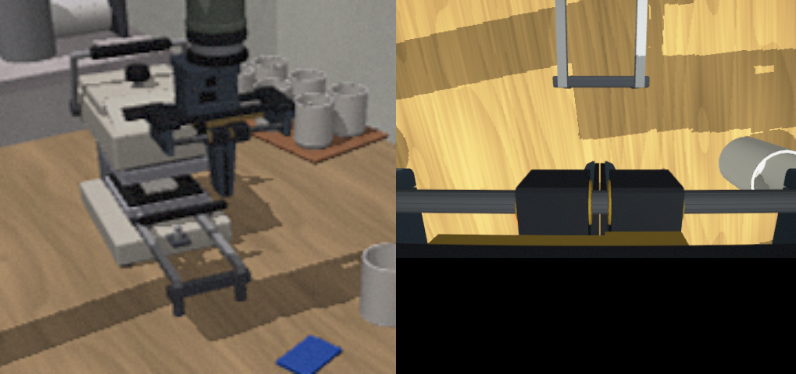

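The drawer is in (top view: 176 mm of travel) and the arm is clear. The side crop shows the tile flat on the pad under the head at about (160,185). Handing in.

```bash
python3 -c "
from h import *
print(env.job_done())"
```

```text
the job is handed in; nothing more can be done
None
```

I laid the tile flat and square on the pad, about 1 mm off centre, then eased the drawer through its catch to rest on the buffer at about 175 mm of travel with 8.8 N at the handle; I let go, moved the arm clear and handed the job in at about 25 s (no verdict shown). The mugs, coasters and tape were not touched; after the push I saw the tile only in a side view, still on the pad, and did not re-measure it.

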